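# Clamp a re-cemented lens in the hand press and hang the curing lantern beside it

### The arm

A 6-joint arm with a two-finger parallel gripper is mounted at the origin on the work surface. World frame = base frame: x ahead of the robot, y to its left, z up, the work surface at z = 0. Lengths are in m, angles in degrees, forces in N, time in s.
With the tool pointing down it reaches from about 0.4 to 0.825 m from the base axis. Payload 7 kg.
Tool frame: the origin (TCP) lies on the centre line of the jaws, within the pads' length; the fingertips stand 19 mm ahead of it and the grasp point (between the pads) is the TCP; z points along the fingers, y is the line along which they close (so a half turn about z gives the same grasp; the last joint's range is limited). The gripper opens to 88 mm and grips with 3 to 60 N. Pads are 19 mm wide; open, the fingers measure 130 mm over their backs; the gripper's body (78 mm by 193 mm) begins 47 mm behind the grasp point.
Start: joints at [83.829, 20.546, 0.682, 0, -70.136, -16.507], TCP at [0.26, 0.623, 0.246] pointing down, gripper open.
Joint ranges: [-176.03, 176.03], [-82.01, 121.73], [-58.28, 71.71], [-173.87, 95.51], [-174.79, -0.11], [-173.66, 173.66]. Speed limits (degrees/s): [136.94, 136.94, 172.46, 180, 180, 180].

### API

Orientations are given as [roll, pitch, yaw] about the fixed x, y, z axes, in that order (R = Rz(yaw) Ry(pitch) Rx(roll)).
In Python, from plant import ctrl gives the robot as it stands.
- The arm moves only by the tool move_arm, never from a script. Its argument "motion" is a list of rows, each a list of 3 entries, a list of its own where there are three numbers: the shift along the tool's x, y, z in mm, then the turn, a rotation vector about the tool's x, y, z in degrees, then the closure, from 0 (fully open) to 1 (shut). A call has 1 to 10 rows; each row is the pose to reach, as a shift and turn from the pose commanded when the call began, along the tool's axes at that moment; what a row does not reach only later rows make up. A row lasts 1/12 s, in which the tool goes at most 41.7 mm and 7.16 degrees, less where a joint would pass 70% of its speed; a pose out of reach is approached as far as the arm can. A call with a gripper value outside its range is refused whole. The fingers move at their own pace and stop on an object; the grip force is fixed at half the most. Time passes only in rows, so rows that repeat a pose let the fingers close. It gives the time, the measured TCP pose, the force, the opening and the grip force at its end, in the units of the state.
- ctrl.get_obs(): the state, without advancing time (a new reading comes with each control period).
- ctrl.snapshot(name): name is "side" or "top" or "wrist"; returns a dict with "color" (400x640x3 uint8, blue, green, red), "camera_matrix" (3x3 intrinsics, pixels), "cam_to_world" (4x4, takes a point from camera to world coordinates). Camera axes: x right, y up, looking along -z (the intrinsics and any distortion apply to the point x, -y, -z); pixel columns grow to the right and rows downward; lengths in m; the calibration is good to about 2 mm. A picture is of the moment at which its call begins. There is no depth.
- ctrl.close_job(): hands the job in; it is judged then, once.
The state is a dict: "clock": time; "joint_pos": joint angles; "qvel": joint speeds; "tau": joint torques, N m; "tool_pos": TCP position; "orientation": TCP orientation; "force": force on the tool from outside, world axes, zero at the start; "moment": the same for the moment, N m; "opening": finger opening in m; "gripper_force": force on a finger pad.
Only numpy, scipy, OpenCV 4.12 (cv2) and the standard library are available. Lean on these libraries where they do the work, as an engineer would, in place of code of your own. Each camera call takes 0.05 s, during which the arm holds its last target. There are 200 camera calls.

### The job

The chrome lens has a freshly cemented front ring that has to cure under pressure: set the lens down upright in the round nest of the green hand press without dropping it, then pull the press lever down until the spring catch snaps over its pin and holds it with the pad on the lens. Then take the cordless curing lantern and hang it by its handle on the hook of the lamp stand next to the press, hanging still and free of the counter. Do not tip the lens or the lantern over or let them drop, and leave the slide viewer, the two filters and the brass ring wrench where they lie.

Things in the scene. Friction and masses are not known exactly. Their poses are not given: they have to be found in the camera images.
- press: green cast hand press, fixed to the counter. Base plate 270 x 120 x 18 mm. Origin on the counter under the nest's centre; x points from the nest to the lever's hinge (the handle end is towards -x), z up. 85 mm from the nest towards the hinge and 40 to 76 mm to +y stands the steel spring catch, 122 mm tall; two green cheeks 113 mm tall carry the hinge
- nest (a point): centre of the nest's floor, 20 mm above the counter, press axes. The nest is a black ring of 60 mm inner and 80 mm outer diameter; its rim is 8 mm above its floor
- lever_hinge (a point): centre of the lever's hinge, 145 mm from the nest's centre along the press's x, 92 mm above the counter, press axes; the lever swings about the press's y axis
- lever (a joint): lever angle, rad. 0: up, 75 degrees above level, held there by a spring, clear of the nest; grows as it is pulled over the nest and down; 1.31 level, 1.335 stop. Pulled to the stop, the spring catch has snapped over its pin and it stays down at about 1.30 when let go; let go sooner it springs up. Pull at the handle: 2 to 8 N
- lever_grip (a point): on the axis of the lever's black handle, 210 mm from the hinge; handle 26 mm diameter from 174 to its end at 236 mm; green arm 22 mm wide, 11 mm thick. Lever axes: -x from hinge to handle end, y along the hinge. At angle q this point is 210 mm*cos(1.309-q) from the hinge to press -x and 210 mm*sin(1.309-q) above it
- pad: round rubber pad, 48 mm diameter, on a sprung plunger under the lever, 145 mm from the hinge; origin at the centre of its lower face. With the lever level it is over the nest and pushes the lens down with about 3.5 N (its spring gives 3 mm, at most 12 mm)
- lens: chrome camera lens standing on its rear mount, front up: 60 mm diameter (8 to 36 mm above its foot; 58 mm above that), 44 mm tall, foot 51 mm diameter and 6 mm high; 0.15 to 0.3 kg. Origin at the centre of its underside, z up
- lamp: cordless curing lantern standing upright: round, 84 mm diameter, 125 mm tall, grey base and cap, clear tube, about 0.34 kg. Origin at the centre of its underside, z up. Rigid upright wire handle (8 mm round steel) over the cap in its y-z plane: top bar along y, centre line 183 mm up, straight for 84 mm, legs 100 mm apart, 54 mm clear height from cap to bar
- lamp_handle (a point): middle of the handle's top bar (centre line), lantern axes: y along the bar, z up
- stand: lamp stand fixed to the counter: dark base 170 x 110 x 12 mm, upright rod of 12 mm diameter, 266 mm tall, 100 mm behind the hook's seat (+x). Origin on the counter under the hook's seat; -x is the way the hook's open end points, z up
- hook_seat (a point): the hook's seat: top of the wire at its lowest part, 215 mm above the counter, stand axes. Hook of 10 mm round wire: level for 24 mm at the seat, then the tip turns up towards -x (26 mm out, its top 237 mm above the counter); to +x it climbs 18 mm by 30 mm out, 22 mm at the rod. A bar in the seat has its centre line 4 mm above this point
- viewer: bystander: grey plastic slide viewer, 85 x 110 x 78 mm, origin under its centre
- filter1: bystander: amber glass filter in a steel rim, 62 mm diameter, 8 mm thick, lying flat, origin under its centre
- filter2: bystander: second amber glass filter, same as the first
- ring_wrench: bystander: brass retaining ring wrench lying flat, bar 150 mm long along its x, two steel-tipped jaws to +y, 44 mm; 17 mm high; origin under its bar's middle
Mind the look-alikes: they are no part of the job. There is more than one size of the lens; the job needs the smaller.

How it is judged:
By the outcome, as a careful person would: the job done as asked, in the order asked, and still so for the second after the job is handed in, with the robot touching nothing.
It also fails if it takes over 72 s, if anything falls off the work surface, if the arm or the gripper's body presses on something with over 40 N, if the wrist force passes 120 N, or if a joint passes its speed limit or range.

## Working session

There is one attempt and no reset: what is moved stays moved. The work goes in short steps, Python scripts to look and compute and a tool call to move; the robot and the scene stay as the last step left them, time stands still between calls to the robot, and variables do not carry over. Pictures are saved under pics/ and viewed, at most 10 in all, crops included, and the job is handed in when it is done.

Besides the shell and the picture viewer there is one more tool, called after "Call:" by a JSON object that holds its "api" and its "payload". move_arm: Moves the arm, as the interface text tells. Its arguments: {"type":"object","properties":{"motion":{"type":"array"}},"required":["motion"]}

```bash
mkdir -p pics; cat > h.py <<'E'
import numpy as np, cv2
from plant import ctrl
from scipy.spatial.transform import Rotation as R
def snap(n,f=None):
    s=ctrl.snapshot(n)
    if f: cv2.imwrite('pics/'+f,s['color'])
    return s
def ray(s,u,v):
    K=np.array(s['camera_matrix']);T=np.array(s['cam_to_world'])
    d=np.linalg.solve(K,[u,v,1]);d=T[:3,:3]@[d[0],-d[1],-d[2]]
    return T[:3,3],d
def atz(s,u,v,z):
    o,d=ray(s,u,v);return o+d*(z-o[2])/d[2]
def proj(s,p):
    K=np.array(s['camera_matrix']);T=np.array(s['cam_to_world'])
    c=T[:3,:3].T@(np.array(p)-T[:3,3]);q=K@[c[0],-c[1],-c[2]];return q[:2]/q[2]
def rel(p,yaw=None):
    "shift in tool axes (mm) from the current pose to world p; and yaw change needed"
    o=ctrl.get_obs();r=R.from_euler('xyz',o['orientation'],degrees=True)
    print('pose',np.round(o['tool_pos'],4),np.round(o['orientation'],2),'t',round(o['clock'],2))
    print('shift mm',np.round(r.inv().apply(np.array(p)-o['tool_pos'])*1000,1))
E
python3 - <<'E'
from h import *
import pickle
d={}
for n in('side','top','wrist'):
    d[n]=snap(n,n+'0.png');print(n,np.round(d[n]['cam_to_world'],3).tolist(),np.round(d[n]['camera_matrix'],1).tolist(), d[n].keys())
pickle.dump(d,open('s0.pkl','wb'))
o=ctrl.get_obs();print(o)
E
```

```text
side [[0.756, 0.423, -0.5, 0.089], [-0.655, 0.502, -0.565, -0.511], [0.012, 0.754, 0.657, 0.796], [0.0, 0.0, 0.0, 1.0]] [[391.9, 0.0, 330.0], [0.0, 391.9, 196.2], [0.0, 0.0, 1.0]] dict_keys(['color', 'camera_matrix', 'cam_to_world'])
top [[-0.018, 0.997, -0.079, 0.474], [-0.999, -0.02, -0.025, -0.003], [-0.026, 0.079, 0.997, 1.177], [0.0, 0.0, 0.0, 1.0]] [[387.4, 0.0, 317.9], [0.0, 387.4, 191.2], [0.0, 0.0, 1.0]] dict_keys(['color', 'camera_matrix', 'cam_to_world'])
wrist [[-0.386, 0.89, 0.242, 0.324], [-0.923, -0.373, -0.098, 0.595], [0.003, -0.262, 0.965, 0.384], [0.0, 0.0, 0.0, 1.0]] [[295.2, 0.0, 318.3], [0.0, 295.2, 199.7], [0.0, 0.0, 1.0]] dict_keys(['color', 'camera_matrix', 'cam_to_world'])
{'clock': 0.15, 'joint_pos': array([ 8.38312601e+01,  2.05837820e+01,  6.44268938e-01, -1.25185240e-02,
       -7.01356350e+01, -1.65090922e+01]), 'qvel': array([ 0.07540097, -0.0162801 ,  0.10953424,  0.12411773,  0.02200228,
       -0.02541176]), 'tau': array([-1.28831631e-03, -5.83274102e+01,  2.93290186e+01,  7.00114444e+00,
        8.75385886e-03, -1.09960972e-04]), 'tool_pos': array([0.26012266, 0.62248434, 0.24481269]), 'orientation': array([ 1.79924605e+02, -1.00718332e-02, -2.26820869e+01]), 'force': array([-1.13332211, -0.2625374 ,  0.63568334]), 'moment': array([ 0.01873075,  0.02568308, -0.0105283 ]), 'gripper_force': 0.0, 'opening': 0.08756954570525897}
```

View pics/top0.png

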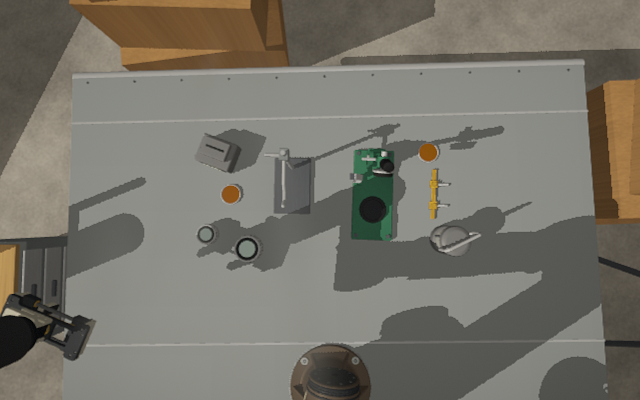

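View pics/side0.png

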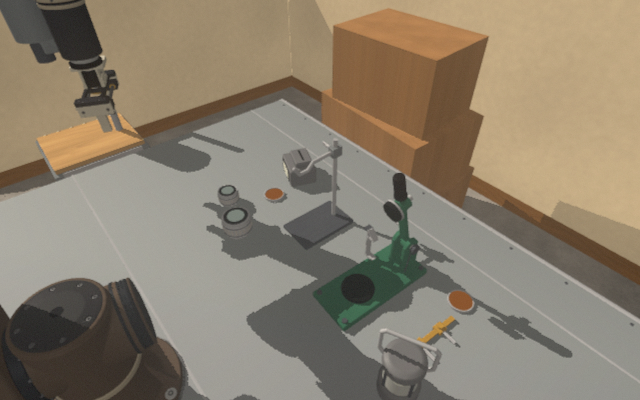

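The top view shows the lens look-alikes at (206,234), the smaller, and (247,248), the larger. The press nest is at (372,209), the lantern at about (452,240), the stand at (292,185), and the filters at (231,194) and (428,152). I'll check the lens choice and the details in one crop.

```bash
python3 - <<'E'
from h import *
import pickle
d=pickle.load(open('s0.pkl','rb'))
c=d['top']['color'][135:265,190:490];a=cv2.resize(c,None,fx=2.66,fy=2.66,interpolation=cv2.INTER_CUBIC)
c=d['side']['color'][130:260,180:320]
cv2.imwrite('pics/ctop.png',a)
for n,p in [('small',(206,234,.044)),('big',(247,248,.05)),('nest',(372,209,.028)),('standtopL',(275,158,.012)),('standBR',(311,213,.012)),('pressBL',(352,239,.018)),('pressBR',(392,239,.018)),('pressTR',(394,150,.018)),('pressTL',(354,150,.018)),('lampcap',(453,240,.125))]:
    print(n,np.round(atz(d['top'],*p),3))
E
```

```text
small [0.445 0.355 0.044]
big [0.403 0.234 0.05 ]
nest [ 0.509 -0.133  0.028]
standtopL [0.671 0.155 0.012]
standBR [0.501 0.048 0.012]
pressBL [ 0.422 -0.073  0.018]
pressBR [ 0.42  -0.191  0.018]
pressTR [ 0.686 -0.206  0.018]
pressTL [ 0.689 -0.086  0.018]
lampcap [ 0.419 -0.336  0.125]
```

View pics/ctop.png

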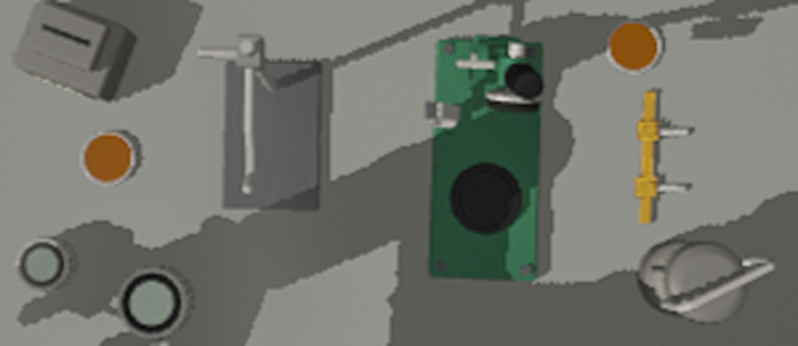

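The crop confirms the choice: (206,234) is about 55 mm across and (247,248) about 72 mm, so the lens I want is the one at (206,234). I'll move over it and turn the wrist.

Call:
{"api": "move_arm", "payload": {"motion": [[[34, 22, 0], [0, 0, 7], 0], [[68, 44, 0], [0, 0, 14], 0], [[103, 66, 0], [0, 0, 21], 0], [[137, 88, 0], [0, 0, 28], 0], [[171, 110, 0], [0, 0, 35], 0], [[206, 132, 0], [0, 0, 42], 0], [[240, 154, 0], [0, 0, 49], 0], [[274, 175, 0], [0, 0, 56], 0], [[274, 175, 0], [0, 0, 63], 0], [[274, 175, 0], [0, 0, 70], 0]]}}

```text
clock: 0.98
tool_pos: [0.4468, 0.3534, 0.2456]
orientation: [180.0, -0.0, -93.2]
force: [-0.5, -0.1, -0.4]
opening: 0.0879
gripper_force: 0.0
```

Call:
{"api": "move_arm", "payload": {"motion": [[[0, 0, 0], [0, 0, 7], 0], [[0, 0, 0], [0, 0, 14], 0], [[0, 0, 0], [0, 0, 21], 0], [[0, 0, 0], [0, 0, 28], 0], [[0, 0, 0], [0, 0, 35], 0], [[0, 0, 0], [0, 0, 42], 0], [[0, 0, 0], [0, 0, 49], 0], [[0, 0, 0], [0, 0, 56], 0], [[0, 0, 0], [0, 0, 63], 0], [[0, 0, 0], [0, 0, 70], 0]]}}

```text
clock: 1.82
tool_pos: [0.4454, 0.3555, 0.2453]
orientation: [-180.0, -0.0, -163.0]
force: [0.3, -0.0, -0.2]
opening: 0.0875
gripper_force: 0.0
```

Call:
{"api": "move_arm", "payload": {"motion": [[[0, 0, 0], [0, 0, 7], 0], [[0, 0, 0], [0, 0, 14], 0], [[0, 0, 0], [0, 0, 20], 0], [[0, 0, 0], [0, 0, 20], 0], [[0, 0, 0], [0, 0, 20], 0]]}}

```text
clock: 2.23
tool_pos: [0.4455, 0.3556, 0.2454]
orientation: [-180.0, -0.0, 177.5]
force: [0.0, -0.4, -0.5]
opening: 0.0879
gripper_force: 0.0
```

```bash
python3 - <<'E'
from h import *
import pickle
s=snap('wrist','w1.png');pickle.dump(s,open('w1.pkl','wb'))
rel([.445,.355,.246]);print(proj(s,[.445,.355,.044]))
E
```

```text
pose [0.4455 0.3556 0.2454] [-1.7999e+02 -1.0000e-02  1.7754e+02] t 2.28
shift mm [ 0.5 -0.6 -0.6]
[318.72167892 182.06848219]
```

View pics/w1.png

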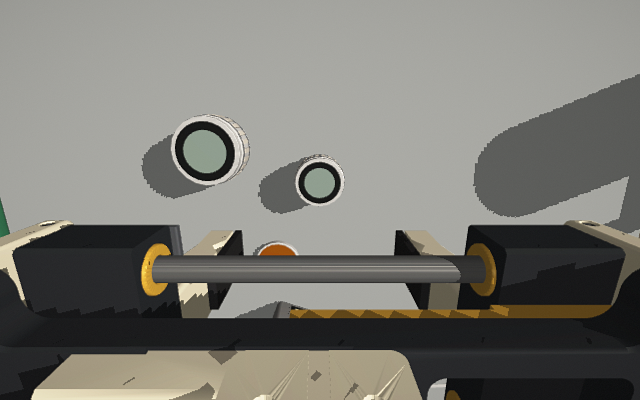

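The wrist view shows the small lens's front centred at about (320,183), within 2 px of prediction, with the larger lens at (207,150). I'll refine with the glass centroid, and measure the press and stand at the same time.

```bash
python3 - <<'E'
from h import *
import pickle
s=pickle.load(open('w1.pkl','rb'));d=pickle.load(open('s0.pkl','rb'))
def blob(im,box,f):
    x0,y0,x1,y1=box;m=f(im[y0:y1,x0:x1].astype(int)).astype(np.uint8)
    n,l,st,c=cv2.connectedComponentsWithStats(m);i=1+st[1:,4].argmax();return c[i]+[x0,y0],st[i]
print(s['color'][183,320],s['color'][183,298])
g=s['color'][183,320].astype(int)
c,st=blob(s['color'],(290,150,350,215),lambda a:abs(a-g).max(2)<30);print('glass',c,st,np.round(atz(s,*c,.043),4))
# nest in top
t=d['top'];print(t['color'][209,372])
c,st=blob(t['color'],(350,190,394,228),lambda a:a.max(2)<32);print('nest',c,st,np.round(atz(t,*c,.027),4))
c,st=blob(t['color'],(195,222,218,246),lambda a:(abs(a-t['color'][234,205].astype(int)).max(2)<25));print('lens top',c,st,np.round(atz(t,*c,.043),4))
f=lambda x,y:(190+x/2.66,135+y/2.66)
for n,x,y,z in[('hook tip',248,190,.237),('hook mid',248,130,.225),('rod top',248,48,.266),('base TL',226,60,.012),('base BL',224,208,.012),('base BR',320,209,.012),('base TR',321,62,.012),('barA',668,308,.183),('barB',770,265,.183),('cap',706,281,.125)]:
    print(n,np.round(atz(t,*f(x,y),z),3))
E
```

```text
[144 158 143] [100 105 107]
glass [328.39956647 182.79552023] [   0    0   60   65 1384] [0.4466 0.3664 0.043 ]
[28 26 25]
nest [371.46569647 208.56756757] [ 10   7  26  25 481] [ 0.5108 -0.132   0.027 ]
lens top [200.19736842 232.09868421] [  0   0  19  24 152] [0.4509 0.3729 0.043 ]
hook tip [0.513 0.105 0.237]
hook mid [0.57  0.106 0.225]
rod top [0.639 0.1   0.266]
base TL [0.672 0.155 0.012]
base BL [0.503 0.159 0.012]
base BR [0.5   0.05  0.012]
base TR [0.667 0.046 0.012]
barA [ 0.396 -0.286  0.183]
barB [ 0.435 -0.384  0.183]
cap [ 0.418 -0.342  0.125]
```

```bash
python3 - <<'E'
from h import *
import pickle
s=pickle.load(open('w1.pkl','rb'))
im=s['color'].copy();m=np.zeros((402,642),np.uint8)
cv2.floodFill(im,m,(320,183),(0,0,255),(12,)*3,(12,)*3,cv2.FLOODFILL_FIXED_RANGE|4)
y,x=np.nonzero(m[1:-1,1:-1]);print(x.size,x.min(),x.max(),y.min(),y.max(),x.mean(),y.mean())
p=atz(s,x.mean(),y.mean(),.043);print(p);rel([p[0],p[1],.032])
E
```

```text
687 305 334 168 197 319.2401746724891 182.32605531295488
[0.44554288 0.35558812 0.043     ]
pose [0.4455 0.3556 0.2454] [-1.7999e+02 -1.0000e-02  1.7754e+02] t 2.28
shift mm [-1.000e-01  0.000e+00  2.134e+02]
```

Call:
{"api": "move_arm", "payload": {"motion": [[[0, 0, 35], [0, 0, 0], 0], [[0, 0, 70], [0, 0, 0], 0], [[0, 0, 105], [0, 0, 0], 0], [[0, 0, 140], [0, 0, 0], 0], [[0, 0, 170], [0, 0, 0], 0], [[0, 0, 192], [0, 0, 0], 0], [[0, 0, 206], [0, 0, 0], 0], [[0, 0, 213], [0, 0, 0], 0], [[0, 0, 213], [0, 0, 0], 0.2], [[0, 0, 213], [0, 0, 0], 0.4]]}}

```text
clock: 3.12
tool_pos: [0.4458, 0.3559, 0.0329]
orientation: [-180.0, 0.0, 177.4]
force: [0.4, -0.2, -0.4]
opening: 0.0792
gripper_force: 0.0
```

Call:
{"api": "move_arm", "payload": {"motion": [[[0, 0, 0], [0, 0, 0], 0.6], [[0, 0, 0], [0, 0, 0], 0.8], [[0, 0, 0], [0, 0, 0], 1], [[0, 0, 0], [0, 0, 0], 1], [[0, 0, 0], [0, 0, 0], 1], [[0, 0, 0], [0, 0, 0], 1]]}}

```text
clock: 3.62
tool_pos: [0.446, 0.3563, 0.0337]
orientation: [179.9, 0.1, 177.4]
force: [-2.2, -0.5, 7.1]
opening: 0.0592
gripper_force: 30.0
```

Call:
{"api": "move_arm", "payload": {"motion": [[[0, 0, -8], [0, 0, 0], 1], [[0, 0, -25], [0, 0, 0], 1], [[0, 0, -50], [0, 0, 0], 1], [[0, 0, -80], [0, 0, 0], 1], [[0, 0, -110], [0, 0, 0], 1], [[0, 0, -135], [0, 0, 0], 1], [[0, 0, -155], [0, 0, 0], 1], [[0, 0, -166], [0, 0, 0], 1], [[0, 0, -170], [0, 0, 0], 1], [[0, 0, -170], [0, 0, 0], 1]]}}

```text
clock: 4.45
tool_pos: [0.4455, 0.3557, 0.203]
orientation: [179.9, 0.0, 177.3]
force: [0.8, -0.4, -1.9]
opening: 0.0592
gripper_force: 30.0
```

Call:
{"api": "move_arm", "payload": {"motion": [[[0, -8, 0], [0, 0, 0], 1], [[0, -28, 0], [0, 0, 0], 1], [[0, -58, 0], [0, 0, 0], 1], [[-1, -93, 0], [0, 0, 0], 1], [[-1, -130, 0], [0, 0, 0], 1], [[-1, -168, 0], [0, 0, 0], 1], [[-1, -206, 0], [0, 0, 0], 1], [[-2, -244, 0], [0, 0, 0], 1], [[-2, -282, 0], [0, 0, 0], 1], [[-2, -318, 0], [0, 0, 0], 1]]}}

```text
clock: 5.28
tool_pos: [0.4309, 0.0353, 0.2011]
orientation: [-179.9, -0.1, 177.3]
force: [0.4, -0.3, -2.3]
opening: 0.0593
gripper_force: 30.0
```

Call:
{"api": "move_arm", "payload": {"motion": [[[0, -30, 0], [0, 0, 0], 1], [[-4, -52, 0], [0, 0, 0], 1], [[-15, -64, 0], [0, 0, 0], 1], [[-30, -65, 0], [0, 0, 0], 1], [[-48, -65, 0], [0, 0, 0], 1], [[-65, -65, 0], [0, 0, 0], 1], [[-76, -65, 0], [0, 0, 0], 1], [[-80, -65, 0], [0, 0, 0], 1], [[-80, -65, 0], [0, 0, 0], 1], [[-80, -65, 0], [0, 0, 0], 1]]}}

```text
clock: 6.12
tool_pos: [0.5086, -0.0308, 0.2017]
orientation: [-180.0, -0.1, 177.3]
force: [-2.0, 0.5, -2.2]
opening: 0.0595
gripper_force: 30.0
```

```bash
python3 - <<'E'
from h import *
import pickle
s=snap('wrist','w2.png');pickle.dump(s,open('w2.pkl','wb'))
t=snap('side','s2.png');pickle.dump(t,open('s2.pkl','wb'))
o=ctrl.get_obs();print(o['tool_pos'],o['orientation'],o['opening'],o['force'],proj(s,[.5108,-.132,.028]))
E
```

```text
[ 0.50864065 -0.03069933  0.2023639 ] [-1.79998214e+02 -3.91417559e-02  1.77336459e+02] 0.05927116540949998 [-0.97709293  0.34162442 -1.89805588] [226.92276143 194.17213055]
```

View pics/w2.png

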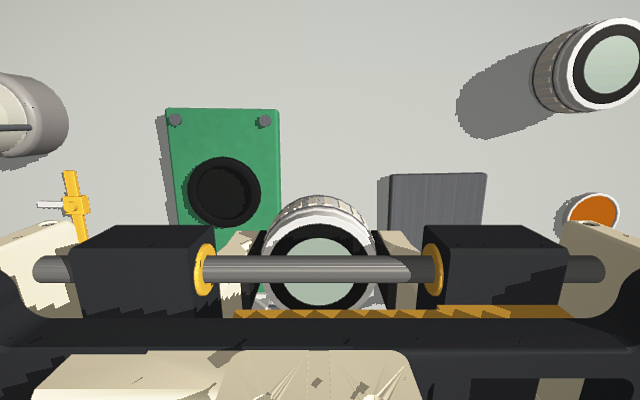

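The lens is held upright. The nest's outer ring spans about x 187–261 and y 156–227, and the plate corners are at (165,110) and (279,110).

```bash
python3 - <<'E'
from h import *
import pickle
s=pickle.load(open('w2.pkl','rb'))
im=s['color'].astype(int)
m=np.zeros((400,640),np.uint8);b=im[150:232,180:268];m[150:232,180:268]=(b.max(2)<60)
n,l,st,c=cv2.connectedComponentsWithStats(m);i=l[191,224] or 1+st[1:,4].argmax();print(st[i],c[i])
cn=cv2.findContours((l==i).astype(np.uint8),0,1)[0][0];hull=cv2.convexHull(cn)
e=cv2.fitEllipse(hull);print(e)
p=atz(s,*e[0],.027);print('nest',p)
# check size
for u,v in((187,191),(261,191)):print(atz(s,u,v,.028))
for u,v in((165,110),(279,110),(283,200)):print('plate',atz(s,u,v,.018))
rel([p[0],p[1],.065])
o=ctrl.get_obs()
E
```

```text
[ 180  157   81   75 4303] [221.98930978 193.76830119]
((217.0306854248047, 197.07102966308594), (72.8602294921875, 91.14404296875), 56.34146499633789)
nest [ 0.51379347 -0.14361932  0.027     ]
[ 0.50522663 -0.17504078  0.028     ]
[ 0.50898763 -0.09443958  0.028     ]
plate [ 0.41964235 -0.1886353   0.018     ]
plate [ 0.42527679 -0.06923339  0.018     ]
plate [ 0.52286699 -0.07267062  0.018     ]
pose [ 0.5086 -0.0307  0.2024] [-1.8000e+02 -4.0000e-02  1.7734e+02] t 6.22
shift mm [ -10.5 -112.6  137.4]
```

```bash
python3 - <<'E'
from h import *
import pickle
s=pickle.load(open('w2.pkl','rb'))
im=s['color'].astype(int);P=[]
for a in np.arange(0,360,6):
    for r in np.arange(24,48,.5):
        u,v=224+r*np.cos(np.radians(a)),191+r*np.sin(np.radians(a))
        q=im[int(round(v)),int(round(u))]
        if q[1]-q[2]>25: P.append((a,u,v,r));break
W=np.array([atz(s,u,v,.028)[:2] for _,u,v,_ in P]);A=np.array(P)
# robust circle fit R=.04
from scipy.optimize import least_squares
f=least_squares(lambda p:np.hypot(*(W-p).T)-.0405,[.51,-.134],loss='soft_l1',f_scale=.001)
print(f.x,np.round(np.c_[A[:,0],f.fun*1000][::3],1).tolist(),len(P))
E
```

```text
[ 0.5092222  -0.13550367] [[0.0, 0.6], [18.0, -0.1], [36.0, -1.4], [54.0, -1.3], [72.0, -0.1], [90.0, -0.3], [108.0, -0.8], [126.0, -0.5], [144.0, 0.4], [162.0, 0.7], [180.0, -0.2], [198.0, -0.8], [216.0, -0.3], [234.0, -1.0], [252.0, -0.9], [270.0, -0.7], [288.0, -0.4], [306.0, -0.1], [324.0, -0.5], [342.0, 0.2]] 60
```

Call:
{"api": "move_arm", "payload": {"motion": [[[0, -6, 0], [0, 0, 0], 1], [[-1, -22, 0], [0, 0, 0], 1], [[-2, -44, 0], [0, 0, 0], 1], [[-4, -66, 0], [0, 0, 0], 1], [[-5, -86, 0], [0, 0, 0], 1], [[-5.5, -99, 0], [0, 0, 0], 1], [[-5.5, -104.5, 0], [0, 0, 0], 1], [[-5.5, -104.5, 6], [0, 0, 0], 1], [[-5.5, -104.5, 20], [0, 0, 0], 1], [[-5.5, -104.5, 42], [0, 0, 0], 1]]}}

```text
clock: 7.05
tool_pos: [0.5113, -0.135, 0.1618]
orientation: [180.0, 0.3, 177.3]
force: [0.5, 0.7, -2.5]
opening: 0.0587
gripper_force: 30.0
```

Call:
{"api": "move_arm", "payload": {"motion": [[[0, 0, 24], [0, 0, 0], 1], [[0, 0, 48], [0, 0, 0], 1], [[0, 0, 68], [0, 0, 0], 1], [[0, 0, 82], [0, 0, 0], 1], [[0, 0, 90], [0, 0, 0], 1], [[0, 0, 94], [0, 0, 0], 1], [[0, 0, 96], [0, 0, 0], 1], [[0, 0, 96], [0, 0, 0], 1]]}}

```text
clock: 7.72
tool_pos: [0.5106, -0.1351, 0.0648]
orientation: [180.0, 0.0, 177.3]
force: [0.1, -0.1, -2.2]
opening: 0.0595
gripper_force: 30.0
```

```bash
python3 - <<'E'
from h import *
rel([.5093,-.1352,.053]);print(ctrl.get_obs()['force'])
s=snap('side');c=s['color'][170:330,280:460];cv2.imwrite('pics/s3.png',cv2.resize(c,None,fx=3.3,fy=3.3,interpolation=cv2.INTER_CUBIC))
E
```

```text
pose [ 0.5106 -0.1351  0.0648] [1.8000e+02 3.0000e-02 1.7735e+02] t 7.72
shift mm [ 1.3 -0.1 11.8]
[ 0.10811041 -0.08847088 -2.17197934]
```

View pics/s3.png

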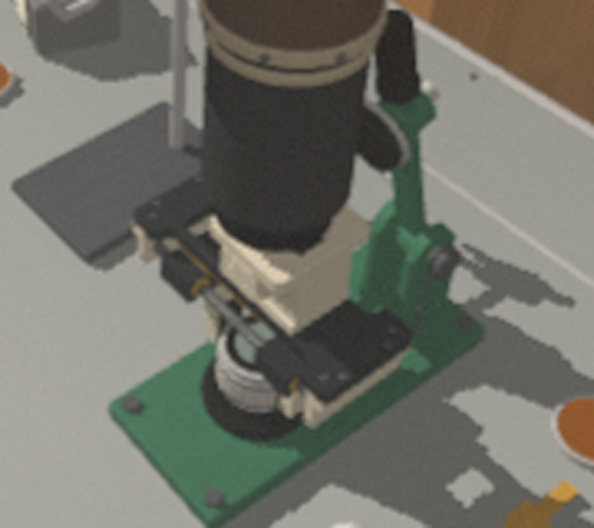

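The side crop shows the upright lens centred just above the nest ring. I'll trim 1 mm and lower it.

Call:
{"api": "move_arm", "payload": {"motion": [[[1, 0, 2], [0, 0, 0], 1], [[1, 0, 4], [0, 0, 0], 1], [[1, 0, 6], [0, 0, 0], 1], [[1, 0, 8], [0, 0, 0], 1], [[1, 0, 9], [0, 0, 0], 1], [[1, 0, 10], [0, 0, 0], 1], [[1, 0, 10], [0, 0, 0], 1]]}}

```text
clock: 8.35
tool_pos: [0.5091, -0.1354, 0.0543]
orientation: [-180.0, -0.0, 177.3]
force: [-0.8, 0.5, -2.7]
opening: 0.0592
gripper_force: 30.0
```

Call:
{"api": "move_arm", "payload": {"motion": [[[0, 0, 0.5], [0, 0, 0], 1], [[0, 0, 1], [0, 0, 0], 1], [[0, 0, 1.5], [0, 0, 0], 1], [[0, 0, 1.5], [0, 0, 0], 1]]}}

```text
clock: 8.68
tool_pos: [0.5093, -0.1354, 0.0537]
orientation: [-180.0, 0.0, 177.3]
force: [-2.4, -0.1, 4.8]
opening: 0.0591
gripper_force: 30.0
```

Call:
{"api": "move_arm", "payload": {"motion": [[[0, 0, 0], [0, 0, 0], 0.3], [[0, 0, 0], [0, 0, 0], 0.2], [[0, 0, 0], [0, 0, 0], 0.1], [[0, 0, 0], [0, 0, 0], 0], [[0, 0, 0], [0, 0, 0], 0], [[0, 0, 0], [0, 0, 0], 0], [[0, 0, -10], [0, 0, 0], 0], [[0, 0, -30], [0, 0, 0], 0], [[0, 0, -60], [0, 0, 0], 0], [[0, 0, -95], [0, 0, 0], 0]]}}

```text
clock: 9.52
tool_pos: [0.508, -0.1354, 0.1485]
orientation: [-180.0, -0.2, 177.3]
force: [1.0, 0.5, -0.6]
opening: 0.0876
gripper_force: 0.0
```

```bash
python3 - <<'E'
from h import *
import pickle
rel([.5093,-.1352,.2])
w=snap('wrist');t=snap('top');pickle.dump((w,t),open('s4.pkl','wb'))
a=cv2.resize(w['color'][100:320,190:450],(650,550));cv2.imwrite('pics/w4.png',a)
print(proj(w,[.5093,-.1352,.064]))
E
```

```text
pose [ 0.508  -0.1354  0.1485] [-179.98   -0.19  177.32] t 9.52
shift mm [ -1.1   0.2 -51.5]
[319.71880454 214.42068845]
```

View pics/w4.png

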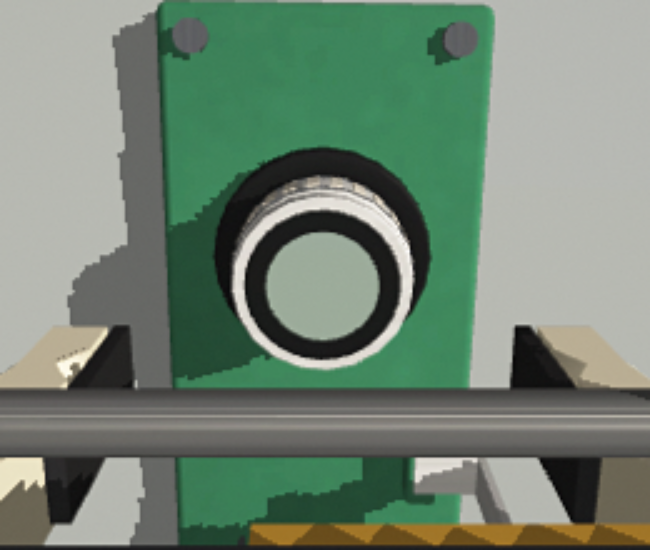

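The lens sits concentric and upright in the nest: its front is at (319,215) against a predicted (320,214). Next is the lever: close the fingers, rise, and go behind the handle.

Call:
{"api": "move_arm", "payload": {"motion": [[[0, 0, -25], [0, 0, 0], 1], [[0, 0, -60], [0, 0, 0], 1], [[0, 0, -98], [0, 0, 0], 1], [[0, 0, -136], [0, 0, 0], 1], [[0, 0, -174], [0, 0, 0], 1], [[0, 0, -205], [0, 0, 0], 1], [[0, 0, -222], [0, 0, 0], 1], [[-20, 0, -222], [0, 0, 0], 1], [[-55, 0, -222], [0, 0, 0], 1], [[-90, 0, -222], [0, 0, 0], 1]]}}

```text
clock: 10.45
tool_pos: [0.5996, -0.1396, 0.3727]
orientation: [180.0, 0.2, 177.3]
force: [0.7, 0.5, 0.0]
opening: 0.0263
gripper_force: 0.0
```

Call:
{"api": "move_arm", "payload": {"motion": [[[-25, 0, 0], [0, 0, 0], 1], [[-38, 0, 0], [0, 0, 0], 1], [[-41, 0, 0], [0, 0, 0], 1], [[-41, 0, 10], [0, 0, 0], 1], [[-41, 0, 25], [0, 0, 0], 1], [[-41, 0, 42], [0, 0, 0], 1], [[-41, 0, 54], [0, 0, 0], 1], [[-41, 0, 58], [0, 0, 0], 1], [[-41, 0, 58], [0, 0, 0], 1]]}}

```text
clock: 11.2
tool_pos: [0.639, -0.1414, 0.3113]
orientation: [-180.0, -0.1, 177.3]
force: [0.2, 0.3, 0.1]
opening: 0.0004
gripper_force: 0.0
```

```bash
python3 - <<'E'
from h import *
print(ctrl.get_obs()['force'],ctrl.get_obs()['opening'])
H=np.array([.5093,-.1352,0])+.145*np.array([np.cos(np.radians(-2.7)),np.sin(np.radians(-2.7)),0])
print(H);rel(H+[0,0,.092])
s=snap('side');c=s['color'][100:280,320:480];cv2.imwrite('pics/s5.png',cv2.resize(c,None,fx=3,fy=3,interpolation=cv2.INTER_CUBIC))
E
```

```text
[0.20912297 0.25745705 0.06948049] 0.00037193038705783205
[ 0.65413903 -0.14203044  0.        ]
pose [ 0.639  -0.1414  0.3113] [-1.7999e+02 -9.0000e-02  1.7733e+02] t 11.2
shift mm [-1.550e+01  1.000e-01  2.193e+02]
```

View pics/s5.png

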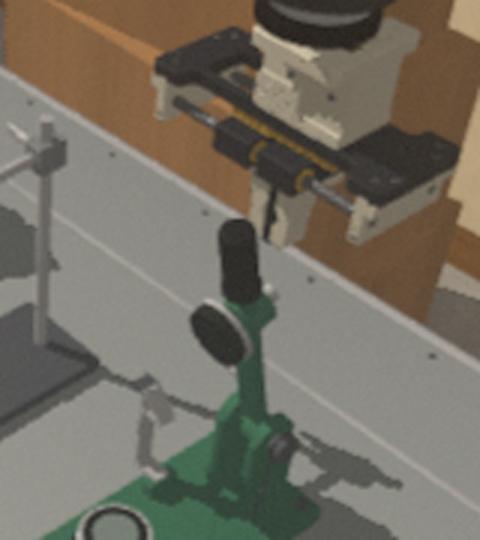

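The crop shows the closed fingers standing just behind the black handle, in line with it. I'll sweep along the arc.

Call:
{"api": "move_arm", "payload": {"motion": [[[15, 0, 0], [0, 0, 0], 1], [[28, 0, 2], [0, 0, 0], 1], [[41, 0, 6], [0, 0, 0], 1], [[53, 0, 11], [0, 0, 0], 1], [[66, 0, 16], [0, 0, 0], 1], [[78, 0, 23], [0, 0, 0], 1], [[89, 0, 30], [0, 0, 0], 1], [[100, 0, 38], [0, 0, 0], 1], [[110, 0, 46], [0, 0, 0], 1], [[120, 0, 55], [0, 0, 0], 1]]}}

```text
clock: 12.08
tool_pos: [0.5207, -0.1358, 0.2588]
orientation: [180.0, 0.2, 177.3]
force: [0.9, -0.1, 1.5]
opening: -0.0
gripper_force: 0.6
```

Call:
{"api": "move_arm", "payload": {"motion": [[[9, 0, 10], [0, 0, 0], 1], [[17.5, 0, 20.5], [0, 0, 0], 1], [[25.5, 0, 31.5], [0, 0, 0], 1], [[32.5, 0, 43], [0, 0, 0], 1], [[39, 0, 55], [0, 0, 0], 1], [[44, 0, 67], [0, 0, 0], 1], [[49, 0, 80], [0, 0, 0], 1], [[53, 0, 92], [0, 0, 0], 1], [[55, 0, 103], [0, 0, 0], 1], [[57.5, 0, 114], [0, 0, 0], 1]]}}

```text
clock: 12.92
tool_pos: [0.4636, -0.1332, 0.1443]
orientation: [-180.0, 0.2, 177.4]
force: [1.1, -0.5, 1.8]
opening: 0.0005
gripper_force: 1.0
```

Call:
{"api": "move_arm", "payload": {"motion": [[[0.5, 0, 5], [0, 0, 0], 1], [[1, 0, 10], [0, 0, 0], 1], [[2, 0, 15], [0, 0, 0], 1], [[2, 0, 19], [0, 0, 0], 1], [[2, 0, 22], [0, 0, 0], 1], [[2, 0, 24], [0, 0, 0], 1], [[2, 0, 24], [0, 0, 0], 1]]}}

```text
clock: 13.5
tool_pos: [0.4612, -0.1331, 0.1195]
orientation: [-180.0, 0.0, 177.3]
force: [-3.3, 1.5, 8.7]
opening: 0.0004
gripper_force: 4.6
```

Call:
{"api": "move_arm", "payload": {"motion": [[[0, 0, 1], [0, 0, 0], 1], [[0, 0, 2], [0, 0, 0], 1], [[0, 0, 3], [0, 0, 0], 1], [[0, 0, 3], [0, 0, 0], 1], [[0, 0, 3], [0, 0, 0], 1]]}}

```text
clock: 13.92
tool_pos: [0.4612, -0.1331, 0.1179]
orientation: [-180.0, 0.1, 177.4]
force: [-7.4, 4.6, 21.7]
opening: 0.0003
gripper_force: 11.1
```

Call:
{"api": "move_arm", "payload": {"motion": [[[0, 0, 1], [0, 0, 0], 1], [[0, 0, 1], [0, 0, 0], 1], [[0, 0, -2], [0, 0, 0], 1], [[0, 0, -5], [0, 0, 0], 1], [[0, 0, -8], [0, 0, 0], 1], [[0, 0, -11], [0, 0, 0], 1], [[0, 0, -11], [0, 0, 0], 1]]}}

```text
clock: 14.5
tool_pos: [0.4614, -0.133, 0.1277]
orientation: [180.0, 0.1, 177.3]
force: [0.9, 0.9, 1.2]
opening: 0.0008
gripper_force: 0.5
```

```bash
python3 - <<'E'
from h import *
s=snap('side');c=s['color'][200:350,290:450];cv2.imwrite('pics/s6.png',cv2.resize(c,None,fx=3.7,fy=3.7,interpolation=cv2.INTER_CUBIC))
E
```

View pics/s6.png

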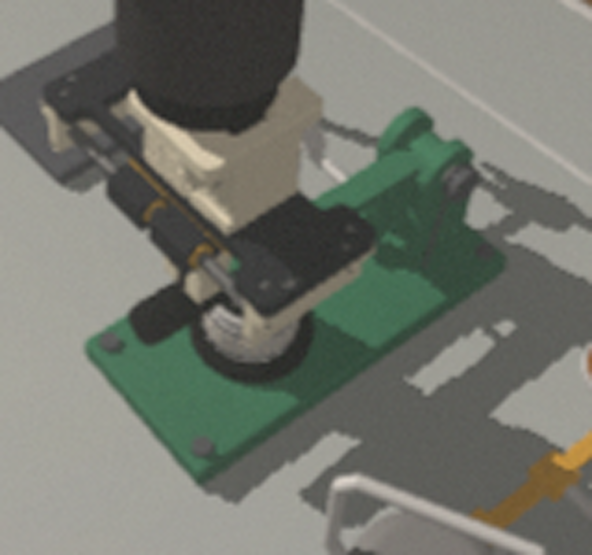

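Call:
{"api": "move_arm", "payload": {"motion": [[[0, 0, -3], [0, 0, 0], 1], [[0, 0, -6], [0, 0, 0], 1], [[0, 0, -8], [0, 0, 0], 1], [[0, 0, -8], [0, 0, 0], 1]]}}

```text
clock: 14.88
tool_pos: [0.4609, -0.1331, 0.1354]
orientation: [-180.0, 0.0, 177.3]
force: [-0.1, 0.6, -0.4]
opening: 0.0008
gripper_force: 0.0
```

```bash
python3 - <<'E'
from h import *
print(ctrl.get_obs()['force'],ctrl.get_obs()['gripper_force'])
s=snap('wrist')
import pickle;pickle.dump(s,open('w7.pkl','wb'))
im=s['color'].astype(int)
# handle end (dark) on the green/grey background: predicted end pixel for level vs raised
for th in(0,.5,3,6,10):
    a=np.radians(th);c,si=np.cos(a),np.sin(a)
    H=np.array([.65414,-.14203,.092]);px=np.array([np.cos(np.radians(-2.7)),np.sin(np.radians(-2.7)),0])
    e=H-px*.236*c+np.array([0,0,.236*si])
    y=np.array([-px[1],px[0],0]);up=px*si+np.array([0,0,c])
    print(th,proj(s,e+.013*up),proj(s,e+y*.013),proj(s,e-y*.013))
g=cv2.cvtColor(s['color'],6)
for v in range(90,215,5):
    print(v,''.join('#' if x<45 else '+' if x<90 else '.' for x in g[v,270:370:2]))
E
```

```text
[-0.09824601  0.61783068 -0.42384109] 0.0
0 [319.89575387 170.86945732] [340.73305766 167.3854731 ] [298.91581155 167.3620745 ]
0.5 [319.9080236  171.68244242] [340.9727058  167.92174533] [298.69812879 167.89798018]
3 [319.97287041 176.53170205] [342.24344934 171.24682047] [297.54321591 171.22096625]
6 [320.05921508 184.31728157] [343.94499176 176.84399502] [295.99525096 176.81495133]
10 [320.19144943 198.8194254 ] [346.56764558 187.6516248 ] [293.60642932 187.61675175]
90 ..................................................
95 ..................................................
100 ..................................................
105 ..................................................
110 ..................................................
115 ..................................................
120 ..................................................
125 ..................................................
130 ..................................................
135 ..................................................
140 ..................................................
145 ..................................................
150 ..................................................
155 +++++++++++++++++++++++++++++++++.................
160 ..................................................
165 ..................................................
170 .................+###############.............+++.
175 ...............####################+..........++++
180 ...............############++++#####...........+..
185 ...............#####################..............
190 ...............#####################..............
195 ...............#####################..............
200 ...............#####################..............
205 ...............####################+..............
210 ...............####################+..............
```

The handle sits at level (rows from 170, columns 300–342) with zero contact force, so the catch is holding it. Now over to the lantern.

Call:
{"api": "move_arm", "payload": {"motion": [[[0, 0, -35], [0, 0, 0], 1], [[0, 0, -75], [0, 0, 0], 1], [[0, 0, -115], [0, 0, -7], 1], [[0, 0, -155], [0, 0, -14], 0.8], [[5, -25, -185], [0, 0, -21], 0.7], [[12, -60, -205], [0, 0, -28], 0.6], [[18, -95, -215], [0, 0, -35], 0.6], [[24, -130, -215], [0, 0, -42], 0.6], [[30, -165, -215], [0, 0, -49], 0.6], [[35, -195, -215], [0, 0, -56], 0.6]]}}

```text
clock: 15.77
tool_pos: [0.4168, -0.3249, 0.3503]
orientation: [-180.0, 0.0, -129.7]
force: [0.1, 0.5, 0.3]
opening: 0.0346
gripper_force: 0.0
```

Call:
{"api": "move_arm", "payload": {"motion": [[[6, -6, 0], [0, 0, -7], 0.6], [[6, -6, 0], [0, 0, -14], 0.6], [[6, -6, 0], [0, 0, -21], 0.6], [[6, -6, 0], [0, 0, -28], 0.6], [[6, -6, 0], [0, 0, -35], 0.6], [[6, -6, 0], [0, 0, -42], 0.6], [[6, -6, 0], [0, 0, -49], 0.6], [[6, -6, 0], [0, 0, -56], 0.6], [[6, -6, 0], [0, 0, -58], 0.6], [[6, -6, 0], [0, 0, -58], 0.6]]}}

```text
clock: 16.6
tool_pos: [0.4181, -0.3318, 0.3497]
orientation: [180.0, 0.0, -71.9]
force: [-1.0, -0.8, 0.4]
opening: 0.0353
gripper_force: 0.0
```

```bash
python3 - <<'E'
from h import *
import pickle
s=snap('wrist','w8.png');t=snap('top');sd=snap('side');pickle.dump((s,t,sd),open('s8.pkl','wb'))
rel([.4155,-.335,.35])
for p in([.396,-.286,.183],[.435,-.384,.183],[.418,-.342,.125]):print(proj(s,p))
a=s['color'][0:250,120:520];cv2.imwrite('pics/w8.png',cv2.resize(a,None,fx=2,fy=2,interpolation=cv2.INTER_CUBIC))
E
```

```text
pose [ 0.4181 -0.3318  0.3499] [ 1.7999e+02  1.0000e-02 -7.2090e+01] t 16.75
shift mm [ 2.2  3.5 -0.1]
[323.29065363 232.99193706]
[317.20725208 135.8110559 ]
[319.84916021 170.52676909]
```

```bash
python3 - <<'E'
from h import *
import pickle
s,t,sd=pickle.load(open('s8.pkl','rb'))
g=cv2.cvtColor(s['color'],6)
for v in range(110,245,5):
    print(v,' '.join('%3d'%x for x in g[v,256:384:4]))
E
```

```text
110 224 224 224 223 224 224 224 223 223 224 220 129 130 129 129 128 128 129 130 129 130 163 224 224 224 224 223 223 222 222 141 128
115 223 224 224 224 225 223 225 224 225 224 122 130 129 130 129 129 129 129 129 129 130 129 229 223 223 224 224 223 224 224 119 129
120 223 224 146 225 225 224 224 224 224 226 129 130 129 130 129 129 129 129 129 129 129 129 163 224 224 224 224 224 223 224 120 129
125 223 221 128 230 224 223 224 225 224 226 130 129 130 130 116 154 124 129 129 131 129 130 125 224 224 224 224 224 224 225 221 128
130 224 124 248 224 224 224 225 224 225 220 130 129 129 131 106 152 130  86  98 132 128 129 130 230 224 224 225 224 225 224 210 130
135 226 255 188 224 224 224 224 224 224 226 130 130  97  78  88 245 213  98  97  81  83 130 128 226 224 225 224 224 225 224 221 129
140 122 246 160 224 225 224 225 224 224 227 129  77 109 119 121 241 233 101 126 127 120  89 131 231 224 224 224 224 224 225 221 129
145 127 247 128 229 224 224 224 224 224 225  73 127 132 151 172 237 239 102 176 166 143 133 105 235 225 224 224 225 224 224 227 130
150 183 217 105 129 125 164 227 225 224 191 
[... 1763 characters left out ...]
 226 226 226 225 225 225 225 225 225 124
220 130 129 130 149 230 226 226 226 226 226 226 225 225 225 226 226 225 226 246 226 225 226 226 226 225 226 226 226 226 226 225 121
225 134 131 129 130 130 129 128 147 232 226 226 225 226 225 226 226 225 226 226 226 226 226 226 226 226 226 226 225 226 226 226 126
230  74  92  89 133 133 132 131  48 134 147 226 226 226 225 226 225 225 225 226 226 226 226 225 228  89 198 194 195 194 195 194 123
235 140 143 143 143 144 142  21  24 111 127 226 226 226 226 226 226 226 226 226 226 226 226 226 227  25  21 145 143 145 144 144 144
240 143 143 143 142 144 133  25  25  52  98 225 225 226 226 226 226 226 226 226 226 225 226 226 228  24  24 136 143 143 143 143 144
```

```bash
python3 - <<'E'
from h import *
import pickle
s,t,sd=pickle.load(open('s8.pkl','rb'))
g=cv2.cvtColor(s['color'],6).astype(int)
P=[]
for v in range(124,226,3):
    r=g[v,306:336];i=np.nonzero(r>232)[0]
    print(v,306+i.min() if i.size else None,306+i.max() if i.size else None, r[4:26:1].tolist() if v in(139,172,202,214,217,220) else '')
for a,b in((139,318.5),(205,325)):print(atz(s,b,a,.183))
# column profile along the bar at ends
for v in range(122,140):print(v,g[v,312:326:2].tolist())
E
```

```text
124 None None 
127 None None 
130 None None 
133 None None 
136 315 319 
139 315 319 [121, 120, 120, 129, 186, 234, 241, 245, 245, 241, 230, 185, 92, 100, 99, 103, 127, 125, 123, 125, 123, 122]
142 316 320 
145 316 320 
148 317 320 
151 317 321 
154 317 321 
157 318 321 
160 318 322 
163 318 322 
166 319 323 
169 319 323 
172 319 323 [179, 178, 178, 178, 178, 178, 178, 184, 220, 234, 242, 245, 244, 240, 223, 144, 95, 114, 183, 180, 178, 178]
175 320 324 
178 320 324 
181 320 324 
184 321 325 
187 321 325 
190 322 325 
193 322 326 
196 322 326 
199 323 326 
202 323 326 [226, 225, 226, 226, 226, 225, 226, 226, 225, 226, 222, 193, 221, 239, 243, 245, 242, 232, 197, 205, 227, 225]
205 323 327 
208 324 327 
211 324 328 
214 324 328 [226, 225, 226, 226, 225, 226, 226, 226, 226, 226, 226, 226, 223, 210, 236, 244, 250, 246, 245, 232, 191, 228]
217 324 329 [226, 226, 226, 226, 226, 226, 225, 226, 226, 226, 226, 226, 222, 203, 241, 252, 253, 253, 252, 244, 207, 227]
220 325 328 [226, 226, 226, 226, 226, 226, 226, 225, 226, 226, 225, 226, 225, 225, 226, 239, 252, 255, 246, 232, 223, 226]
223 None None 
[ 0.43276836 -0.38139156  0.183     ]
[ 0.40440041 -0.31718368  0.183     ]
122 [129, 128, 133, 122, 128, 130, 129]
123 [129, 147, 153, 144, 129, 128, 129]
124 [130, 147, 156, 149, 122, 130, 129]
125 [116, 145, 154, 149, 124, 130, 129]
126 [125, 145, 153, 153, 125, 130, 129]
127 [128, 144, 153, 152, 126, 132, 129]
128 [130, 145, 153, 152, 128, 132, 132]
129 [131, 143, 154, 153, 128, 94, 94]
130 [106, 142, 152, 153, 130, 84, 86]
131 [88, 141, 149, 151, 129, 93, 95]
132 [89, 139, 168, 169, 132, 81, 81]
133 [84, 166, 218, 220, 166, 80, 81]
134 [79, 205, 242, 244, 207, 91, 92]
135 [88, 224, 245, 245, 213, 92, 98]
136 [99, 219, 243, 244, 217, 95, 100]
137 [109, 216, 242, 245, 225, 94, 99]
138 [112, 208, 242, 245, 228, 94, 100]
139 [120, 186, 241, 245, 230, 92, 99]
```

```bash
python3 - <<'E'
from h import *
import pickle
s,t,sd=pickle.load(open('s8.pkl','rb'))
a,b=atz(s,317.5,139,.183),atz(s,324.5,202,.183);u=(b-a)/np.linalg.norm(b-a);print('dir',np.degrees(np.arctan2(-u[1],-u[0])))
e1=atz(s,316.8,133,.183);e2=atz(s,326.5,221.5,.181);print(e1,e2,np.linalg.norm(e1-e2),(e1+e2)/2)
print('cap',atz(s,321.5,163,.125))
# cap silhouette: bg->cap columns
g=cv2.cvtColor(s['color'],6).astype(int)
for v in(150,160,170,180):
    r=g[v];i=np.nonzero(r[270:370]<200)[0]+270;i=i[(i>285)&(i<358)];print(v,i.min(),i.max())
# project hypothesised lamp, top view & side view check
for c in([.416,-.340],[.418,-.342]):
    d=np.r_[np.cos(np.radians(-66.3)),np.sin(np.radians(-66.3)),0]
    m=np.r_[c,.183]
    for k in(-.05,0,.05):print(c,k,'top',proj(t,m+k*d),'side',proj(sd,m+k*d))
gs=cv2.cvtColor(sd['color'],6)
b=gs[315:375,370:446];print(b.shape)
for v in range(0,60,3):print(315+v,' '.join('%3d'%x for x in b[v,::3]))
E
```

```text
dir -65.48471382788073
[ 0.43625305 -0.38651741  0.183     ] [ 0.39661486 -0.29920237  0.181     ] 0.09591195429079713 [ 0.41643396 -0.34285989  0.182     ]
cap [ 0.41898735 -0.3515446   0.125     ]
150 292 350
160 289 353
170 290 352
180 294 349
[0.416, -0.34] -0.05 top [444.23271069 250.78023669] side [377.70006277 325.17857152]
[0.416, -0.34] 0 top [462.16590395 242.44146234] side [405.54009528 336.8240273 ]
[0.416, -0.34] 0.05 top [480.08227133 234.11051188] side [434.74022995 349.03841235]
[0.418, -0.342] -0.05 top [444.99669885 249.96694022] side [379.33835634 325.29480783]
[0.418, -0.342] 0 top [462.92753387 241.62947739] side [407.22289712 336.94530969]
[0.418, -0.342] 0.05 top [480.84154709 233.29983635] side [436.46998695 349.16510119]
(60, 76)
315  99  96  95  97  98  95  97  96  94  96  97  96  96  96  97  98 127 162 162 162 162 162 162 162 163 161
318  98 100 112 163 165 123  96  95  97  97  96  96  96  97  96  97  95 128 161 161 162 163 164 163 162 158
321  99 114 165 163 165  97  97  95  98  97  96  99  97  99  98  98  96  97 128 162 163 162 162 163 163 156
324 148 165
[... 1124 characters left out ...]
 124 124 125 123 118  97 158 188 160 126 125 150 161
357 164 163 166 164 131 166 151 126 125 124  82  81  79 119 125 122 123 120  98 135 169 186 107 114 162 162
360 165 166 164 164 128 165 160 130 125 125 125 125  88  79  79 119 123 120 100 107 162 164 110 136 160 162
363 166 166 165 165 134 144 154 136 125 127 127 125 126 126  87  81  81 110  97  91 163 117 113 114 163 163
366 166 164 166 166 131 126 147 141 128 125 125 124 125 125 122 122 111  83  89 104 170 106 117 162 162 163
369 166 165 166 152 138 116 131 135 132 129 127 124 123 124 123 124 118 100  82  98 109 113 150 161 161 162
372 163 164 163 146 153  97 112 128 128 130 124 126 123 122 120 115 103  96  85 139 149 162 163 163 163 162
```

The wrist and side views agree: the bar's middle is at about (0.417, -0.3425, 0.183) and its direction is -66°. I'll grip it 23 mm off centre, leaving room for the hook, with the tool leaned 12° to clear the rod.

Call:
{"api": "move_arm", "payload": {"motion": [[[-3, 6, 15], [0, 0, -3], 0.6], [[-6, 12, 35], [0, 0, -6], 0.6], [[-9, 18, 55], [0, 0, -6], 0.6], [[-11, 24, 72], [0, 0, -6], 0.6], [[-11, 24, 84], [0, 0, -6], 0.6], [[-11, 24, 84], [0, 0, -6], 0.6]]}}

```text
clock: 17.25
tool_pos: [0.3905, -0.3281, 0.2636]
orientation: [179.9, 0.2, -66.1]
force: [-0.2, -0.0, -0.4]
opening: 0.035
gripper_force: 0.0
```

Call:
{"api": "move_arm", "payload": {"motion": [[[0, 0, 0], [4, 0, 0], 0.6], [[0, 0, 0], [8, 0, 0], 0.6], [[0, 0, 0], [12, 0, 0], 0.6], [[0, 0, 0], [12, 0, 0], 0.6], [[0, 0, 0], [12, 0, 0], 0.6]]}}

```text
clock: 17.67
tool_pos: [0.3917, -0.3297, 0.2673]
orientation: [-168.0, -0.1, -66.1]
force: [0.6, 0.1, 0.1]
opening: 0.0352
gripper_force: 0.0
```

```bash
python3 - <<'E'
from h import *
rel([.4067,-.3219,.1879]);print(ctrl.get_obs()['opening'])
E
```

```text
pose [ 0.3917 -0.3297  0.2673] [-1.6799e+02 -7.0000e-02 -6.6130e+01] t 17.67
shift mm [-1.2  0.1 81.2]
0.03520365331544803
```

Call:
{"api": "move_arm", "payload": {"motion": [[[0, 0, 12], [0, 0, 0], 0.6], [[0, 0, 30], [0, 0, 0], 0.6], [[0, 0, 50], [0, 0, 0], 0.6], [[-1, 0, 66], [0, 0, 0], 0.6], [[-1, 0, 77], [0, 0, 0], 0.6], [[-1, 0, 81], [0, 0, 0], 0.6], [[-1, 0, 81], [0, 0, 0], 0.65]]}}

```text
clock: 18.25
tool_pos: [0.4071, -0.3207, 0.1861]
orientation: [-168.1, 0.1, -65.9]
force: [0.2, 0.4, 0.1]
opening: 0.0328
gripper_force: 0.0
```

Call:
{"api": "move_arm", "payload": {"motion": [[[0, 0, 0], [0, 0, 0], 0.7], [[0, 0, 0], [0, 0, 0], 0.75], [[0, 0, 0], [0, 0, 0], 0.8], [[0, 0, 0], [0, 0, 0], 0.84], [[0, 0, 0], [0, 0, 0], 0.88], [[0, 0, 0], [0, 0, 0], 0.92], [[0, 0, 0], [0, 0, 0], 1], [[0, 0, 0], [0, 0, 0], 1], [[0, 0, 0], [0, 0, 0], 1]]}}

```text
clock: 19.0
tool_pos: [0.4069, -0.3211, 0.1871]
orientation: [-168.0, -0.0, -66.0]
force: [-1.3, 0.8, 2.9]
opening: 0.007
gripper_force: 30.0
```

```bash
python3 - <<'E'
from h import *
rel([.4067,-.3219,.1879]);o=ctrl.get_obs();print(o['opening'],o['gripper_force'],o['force'],o['moment'])
E
```

```text
pose [ 0.4069 -0.3211  0.1871] [-1.6799e+02 -1.0000e-02 -6.5990e+01] t 19.0
shift mm [ 0.7  0.4 -0.9]
0.006963063745479714 29.989422261714935 [-1.25788721  0.75019201  2.94554251] [0.19952068 0.868021   0.07752706]
```

Call:
{"api": "move_arm", "payload": {"motion": [[[0, -0.6, -3], [0, 0, 0], 1], [[0, -1.5, -7], [0, 0, 0], 1], [[0, -2.6, -12], [0, 0, 0], 1], [[0, -4, -19], [0, 0, 0], 1], [[0, -5.5, -26], [0, 0, 0], 1], [[0, -7, -33], [0, 0, 0], 1], [[0, -8, -38], [0, 0, 0], 1], [[0, -8.5, -40], [0, 0, 0], 1], [[0, -8.5, -40], [0, 0, 0], 1], [[0, -8.5, -40], [0, 0, 0], 1]]}}

```text
clock: 19.83
tool_pos: [0.4068, -0.3209, 0.2277]
orientation: [-168.0, 0.0, -66.0]
force: [0.0, -0.1, -4.3]
opening: 0.007
gripper_force: 30.0
```

```bash
python3 - <<'E'
from h import *
import pickle
w=snap('wrist');s=snap('side');pickle.dump((w,s),open('s9.pkl','wb'))
rel([.4069,-.3211,.2271]);o=ctrl.get_obs();print(o['force'],o['moment'])
T=np.array(w['cam_to_world'])
g=cv2.cvtColor(w['color'],6).astype(int)
b=np.r_[np.cos(np.radians(-66)),np.sin(np.radians(-66)),0]
q=np.array([.4076,-.3205,.2231])
for k in(0,.023,.046,.065,.073):print(k,proj(w,q+k*b),proj(s,q+k*b))
gs=cv2.cvtColor(s['color'],6)
for v in range(290,340,2):print(v,' '.join('%3d'%x for x in gs[v,370:450:3]))
for v in range(100,222,4):print(v,' '.join('%3d'%x for x in g[v,290:350:2]))
E
```

```text
pose [ 0.4067 -0.3209  0.2273] [-1.6802e+02  4.0000e-02 -6.5990e+01] t 19.93
shift mm [ 0.3 -0.   0.2]
[ 0.18695903  0.57509643 -4.14408511] [-0.28078262  0.94512241 -0.04547811]
0 [316.55150957 256.91536127] [396.48914952 318.86611526]
0.023 [316.49230137 215.87158207] [410.07082208 324.31604026]
0.046 [316.42820782 171.44123024] [423.96292403 329.89053144]
0.065 [316.37113141 131.87523989] [435.68078487 334.59256372]
0.073 [316.34587611 114.36799063] [440.68171229 336.59928853]
290  50  46  71  50  53  52  53  50  52  52  52  54  51  53  52  56  52  54  54  52  53  55  73  97  99  98 101
292  42  46  72  70  51  51  52  51  55  52  49  51  53  53  50  50  55  52  53  54  53  58  98  98  98 100 112
294  43  56  71  59  93  52  53  52  51  53  51  51  50  50  50  51  50  49  52  51  52  81  99  97  99 165 164
296  45  70  71  84 203  55  52  50  53  50  48  51  53  50  51  55  53  53  52  51  76  97  98  98 150 167 166
298  49  69  65  91 179 116  47  51  51  53  52  53  54  52  52  50  53  53  54 102 100 101  97 150 165 165 171
300  71  66  66  67 116 124  42  41  48  53  50  49  50
[... 5328 characters left out ...]
 181 147 161 169 171 173 168 156 152 185 183 107 108 108 108 106 190 185 185 185
204 190 191 192 191 188 184 183 185 184 185 181 146 161 167 172 174 168 154 151 189 103 108 107 107 108 121 186 185 185 185
208 196 194 195 195 193 192 188 183 184 183 182 146 159 168 172 172 168 155 151 187 190 103 108 108 108 106 120 186 185 186
212 146 196 197 198 199 198 196 193 189 185 181 144 161 167 172 173 168 154 152 186 183 106 108 109 107 105 193 186 185 186
216 136 153 199 201 201 201 202 202 203 200 191 145 161 167 173 172 169 155 152 190 102 108 108 109 109 120 190 186 187 186
220 229 231 232 231 202 204 206 206 208 205 203 144 161 167 173 173 168 155 153 182 105 109 108 108 105 185 187 188 196 201
```

The lantern is lifted and level. Next, the hook position from the first pictures.

```bash
python3 - <<'E'
from h import *
import pickle
d=pickle.load(open('s0.pkl','rb'));s,t=d['side'],d['top']
y=np.radians(-1.4);X=np.array([np.cos(y),np.sin(y),0]);S=np.array([.539,.1035,0])
for n,dx,z in(('tip',-.026,.232),('seat',0,.210),('up',.03,.228),('rodtop',.1,.266),('rodfoot',.1,.012)):
    p=S+dx*X+[0,0,z];print(n,'side',proj(s,p).round(1),'top',proj(t,p).round(1))
g=cv2.cvtColor(s['color'],6)
print('side');
for v in range(140,184,2):print(v,' '.join('%3d'%x for x in g[v,284:346:2]))
g=cv2.cvtColor(t['color'],6)
print('top')
for v in range(148,212,3):print(v,' '.join('%3d'%x for x in g[v,276:292:1]))
E
```

```text
tip side [292.4 169.6] top [283.9 206.7]
seat side [301.6 172.7] top [285.1 196.6]
up side [311.2 162.2] top [284.4 184. ]
rodtop side [333.4 139.3] top [283.  153.2]
rodfoot side [331.8 213.8] top [292.7 168. ]
side
140 148 149 149 147 151 162 152 148 149 147 147 146 146 147 145 146 147 145 144 151 144 145 145 144 147 147 150 144 144 144 149
142 147 146 149 148 147 148 159 157 147 147 147 146 147 148 145 146 145 145 144 149 186 151 141 144 149 111 105 135 146 143 144
144 148 149 151 149 148 147 147 151 163 149 145 147 148 146 144 146 146 146 145 143 135 188 168 148 145 112 105 127 138 144 143
146 148 149 149 149 150 147 147 148 150 161 153 147 148 147 147 146 147 145 147 145 142 142 166 132 137 112 104  85 122 130 144
148 147 147 148 149 151 148 145 143 138 131 128 149 146 145 147 146 148 146 145 146 145 145 120 130 132 128 118  89  83 122 146
150 149 150 148 143 132 120 117  87 112 117 116 113 162 153 145 147 148 146 145 146 146 147 127 115 124  92  87  83  83 127 142
152 148 146 145 129 119 121 119  92  89 117 115 118 130 159 161 147 147 147 147 147 146 158 166 134 105  86  83  84
[... 2732 characters left out ...]
  96  96  95  94  95
184  95  96  96  96  94 113 170 173 136 102  94  96  95  96  94  95
187  95  96  96  95  94  91 158 172 143 110  95  96  95  95  94  95
190  94  96  97  95  94  91 140 166 153 117  93  93  96  95  94  94
193  94  95  96  95  94  92 139 169 160 124  95  93  95  95  94  94
196  93  95  95  95  93  90 139 169 158 122  94  93  94  95  94  95
199  93  95  95  95  93  91 145 163 146 116  97  95  95  95  94  94
202  93  94  96  95  93 106 122 112  99  96  94  95  94  94  93  95
205  93  95  95  94  91 150 169 145 111  95  94  95  95  95  94  94
208  94  94  95  94  95  94  95  93  92  96  96  96  95  95  95  94
211  93  94  93  94  95  95  95  94  95  96  96  95  95  96  95  92
```

```bash
python3 - <<'E'
from h import *
import pickle
from scipy.optimize import least_squares
d=pickle.load(open('s0.pkl','rb'));s,t=d['side'],d['top']
n=np.nan
# (cam, dx, z, u, v)
M=[(t,-.026,.237,282.6,205),(t,0,.212,283.4,194.7),(t,.03,.231,283,n),(t,.075,.237,283,n),(s,0,.210,300,172.8),(s,-.026,.232,293,168.3),(s,.1,.1,334.7,n),(s,.1,.2,334.8,n),
 (t,.1,.266,282.5,151.5)]
B=[(t,226,60),(t,224,208),(t,320,209),(t,321,62)]
def res(p):
    X=np.array([np.cos(p[2]),np.sin(p[2]),0]);r=[]
    for c,dx,z,u,v in M:
        q=proj(c,np.r_[p[0],p[1],z]+dx*X)
        r+=[q[0]-u]+([q[1]-v] if v==v else [])
    return np.array(r)
f=least_squares(res,[.54,.105,0],loss='soft_l1');print(f.x[:2],np.degrees(f.x[2]),f.fun.round(1))
X=np.array([np.cos(f.x[2]),np.sin(f.x[2]),0]);print('rod',np.r_[f.x[:2],0]+.1*X)
E
```

```text
[0.5432723  0.10668185] -2.812859909075078 [-0.5 -0.2  0.3  0.2  0.3  0.7  2.2 -1.3 -0.1 -0.2 -1.4 -0.8  0.2 -0. ]
rod [0.64315182 0.10177446 0.        ]
```

The fit gives the seat at (0.543, 0.1065) with stand yaw -2.8°. I'll raise the lantern high enough to clear the press and carry it across to a standoff on the hook's open side.

Call:
{"api": "move_arm", "payload": {"motion": [[[0, -1, -4], [0, 0, 0], 1], [[0, -3, -13], [0, 0, 0], 1], [[0, -6, -28], [0, 0, 0], 1], [[0, -10, -47], [0, 0, 0], 1], [[0, -14.5, -68], [0, 0, 0], 1], [[0, -18.7, -88], [0, 0, 0], 1], [[0, -22.3, -105], [0, 0, 0], 1], [[0, -24.9, -117], [0, 0, 0], 1], [[0, -26.2, -123], [0, 0, 0], 1], [[0, -26.6, -125], [0, 0, 0], 1]]}}

```text
clock: 20.77
tool_pos: [0.4073, -0.3213, 0.3572]
orientation: [-167.9, -0.1, -66.0]
force: [0.4, -0.5, -3.2]
opening: 0.0072
gripper_force: 30.0
```

Call:
{"api": "move_arm", "payload": {"motion": [[[-4.4, -2.3, 0.5], [0, 0, 0], 1], [[-16.7, -8.9, 1.9], [0, 0, 0], 1], [[-36.9, -19.6, 4.2], [0, 0, 0], 1], [[-63.2, -33.6, 7.1], [0, 0, 0], 1], [[-92.1, -49, 10.4], [0, 0, 0], 1], [[-121.1, -64.4, 13.7], [0, 0, 0], 1], [[-150.1, -79.9, 17], [0, 0, 0], 1], [[-179, -95.3, 20.3], [0, 0, 0], 1], [[-208, -110.7, 23.5], [0, 0, 0], 1], [[-237, -126.1, 26.8], [0, 0, 0], 1]]}}

```text
clock: 21.6
tool_pos: [0.4273, -0.0504, 0.3546]
orientation: [-168.0, 0.0, -66.0]
force: [1.0, -0.2, -3.8]
opening: 0.0067
gripper_force: 30.0
```

Call:
{"api": "move_arm", "payload": {"motion": [[[-29, -15.4, 3.3], [0, 0, 0], 1], [[-57.9, -30.8, 6.6], [0, 0, 0], 1], [[-84.3, -44.8, 9.5], [0, 0, 0], 1], [[-108, -57.4, 12.2], [0, 0, 0], 1], [[-128.1, -68.2, 14.5], [0, 0, 0], 1], [[-143.9, -76.6, 16.3], [0, 0, 0], 1], [[-155.3, -82.7, 17.6], [0, 0, 0], 1], [[-162.4, -86.4, 18.4], [0, 0, 0], 1], [[-165, -87.8, 18.7], [0, 0, 0], 1], [[-165, -87.8, 18.7], [0, 0, 0], 1]]}}

```text
clock: 22.43
tool_pos: [0.4428, 0.1354, 0.3548]
orientation: [-168.1, -0.0, -65.9]
force: [0.5, -0.3, -3.9]
opening: 0.0069
gripper_force: 30.0
```

Call:
{"api": "move_arm", "payload": {"motion": [[[0, 0, 0], [0, 0.4, 2], 1], [[0, 0, 0], [0, 1.1, 5.2], 1], [[0, 0, 0], [0, 2, 9.5], 1], [[0, 0, 0], [0, 3, 14], 1], [[0, 0, 0], [0, 3.9, 18.5], 1], [[0, 0, 0], [0, 4.7, 22.3], 1], [[0, 0, 0], [0, 5.3, 25], 1], [[0, 0, 0], [0, 5.6, 26.2], 1], [[0, 0, 0], [0, 5.6, 26.2], 1]]}}

```text
clock: 23.18
tool_pos: [0.443, 0.1344, 0.3553]
orientation: [-168.0, -0.0, -92.9]
force: [-0.1, 0.0, -3.9]
opening: 0.0071
gripper_force: 30.0
```

```bash
python3 - <<'E'
from h import *
import pickle
rel([.443,.1355,.256]);o=ctrl.get_obs();print(o['opening'],o['force'],o['moment'])
w=snap('wrist');s=snap('side');t=snap('top');pickle.dump((w,s,t),open('s10.pkl','wb'))
c=np.hstack([cv2.resize(w['color'][0:270,160:480],None,fx=1.25,fy=1.25),cv2.resize(s['color'][60:240,190:400],None,fx=1.9,fy=1.875,interpolation=cv2.INTER_CUBIC)])
print(c.shape);cv2.imwrite('pics/c10.png',c)
E
```

```text
pose [0.443  0.1344 0.3553] [-1.6801e+02 -4.0000e-02 -9.2890e+01] t 23.18
shift mm [-1.2 20.7 97.1]
0.00708177617578192 [-0.10246429  0.01331242 -3.92415162] [0.20363634 0.88928958 0.01711902]
(338, 799, 3)
```

Call:
{"api": "move_arm", "payload": {"motion": [[[0, 1, 5], [0, 0, 0], 1], [[0, 3.5, 17], [0, 0, 0], 1], [[-0.5, 7, 33], [0, 0, 0], 1], [[-1, 11.5, 54], [0, 0, 0], 1], [[-1, 15.5, 73], [0, 0, 0], 1], [[-1, 18.5, 87], [0, 0, 0], 1], [[-1, 20.2, 95], [0, 0, 0], 1], [[-1, 20.7, 97], [0, 0, 0], 1], [[-1, 20.7, 97], [0, 0, 0], 1]]}}

```text
clock: 24.08
tool_pos: [0.4432, 0.136, 0.2562]
orientation: [-168.0, -0.1, -92.8]
force: [0.7, -0.0, -2.8]
opening: 0.007
gripper_force: 30.0
```

Call:
{"api": "move_arm", "payload": {"motion": [[[0, -3, 0.6], [0, 0, 0], 1], [[0, -11, 2.3], [0, 0, 0], 1], [[0, -22, 4.7], [0, 0, 0], 1], [[0, -33, 7], [0, 0, 0], 1], [[0, -44, 9.4], [0, 0, 0], 1], [[0, -50, 10.6], [0, 0, 0], 1], [[0, -52, 11], [0, 0, 0], 1], [[0, -52, 11], [0, 0, 0], 1]]}}

```text
clock: 24.75
tool_pos: [0.4968, 0.1332, 0.2559]
orientation: [-168.0, -0.1, -92.9]
force: [-1.1, 0.5, -2.6]
opening: 0.0068
gripper_force: 30.0
```

```bash
python3 - <<'E'
from h import *
import pickle
rel([.543,.1305,.256]);o=ctrl.get_obs();print(o['opening'],o['force'])
w=snap('wrist');s=snap('side');t=snap('top');pickle.dump((w,s,t),open('s10.pkl','wb'))
c=np.hstack([cv2.resize(w['color'][0:270,160:480],None,fx=1.25,fy=1.25),cv2.resize(s['color'][80:260,190:400],None,fx=1.9,fy=1.875,interpolation=cv2.INTER_CUBIC)])
cv2.imwrite('pics/c10.png',c)
E
```

```text
pose [0.4968 0.1332 0.2559] [-1.6804e+02 -7.0000e-02 -9.2850e+01] t 24.75
shift mm [  0.4 -45.3   9.5]
0.006819128535623461 [-1.05751659  0.54263094 -2.64164825]
```

View pics/c10.png

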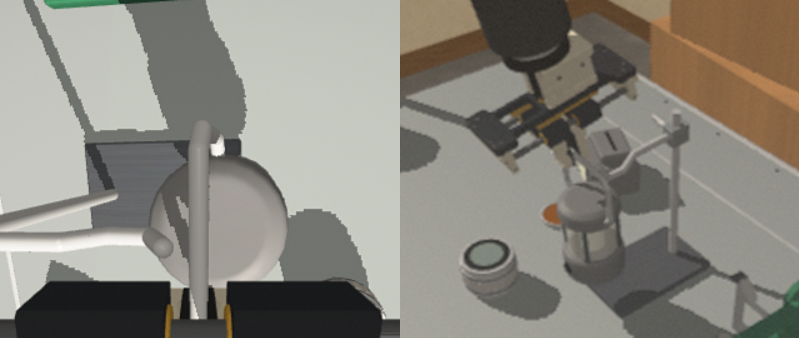

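The lantern is upright and level. In the wrist half the hook tip is at (160,243), just left of the bar and inside the handle's span. I'll check its place along the bar.

```bash
python3 - <<'E'
from h import *
import pickle
w,s,t=pickle.load(open('s10.pkl','rb'))
print('tip',atz(w,288,194,.234),'expect',[.543-.026,.1065+.0013])
X=np.array([.9988,-.0491,0])
for dx,z in((-.026,.237),(0,.215)):print(proj(w,np.array([.543,.1065,z])+dx*X))
e=atz(w,160+203/1.25,124/1.25,.254);print('bar far end',e)
print('bar at fingers',atz(w,160+198/1.25,285/1.25,.252))
# tip in wrist: shaded end blob
EOF=0
E
```

```text
tip [0.516928   0.10251259 0.234     ] expect [0.517, 0.10779999999999999]
[286.91180532 204.18978425]
[259.42451781 193.03285177]
bar far end [0.49050554 0.05352748 0.254     ]
bar at fingers [0.49586262 0.11613979 0.252     ]
```

Hook tip x matches to within 1 mm, and the hook is within about 5 mm of the bar's middle. I'll slide over the tip and lower gently.

Call:
{"api": "move_arm", "payload": {"motion": [[[0, -3, 0.6], [0, 0, 0], 1], [[0, -10, 2.1], [0, 0, 0], 1], [[0, -18, 3.8], [0, 0, 0], 1], [[0, -27, 5.7], [0, 0, 0], 1], [[0, -35, 7.4], [0, 0, 0], 1], [[0, -42, 8.9], [0, 0, 0], 1], [[0, -45, 9.5], [0, 0, 0], 1], [[0, -45, 9.5], [0, 0, 0], 1], [[0, -45, 9.5], [0, 0, 0], 1]]}}

```text
clock: 25.65
tool_pos: [0.5422, 0.1311, 0.2561]
orientation: [-168.0, -0.1, -92.8]
force: [0.0, 0.2, -3.6]
opening: 0.0066
gripper_force: 30.0
```

Call:
{"api": "move_arm", "payload": {"motion": [[[0, 0.6, 3], [0, 0, 0], 1], [[0, 1.7, 8], [0, 0, 0], 1], [[0, 2.9, 13.5], [0, 0, 0], 1], [[0, 4, 19], [0, 0, 0], 1], [[0, 5, 23.5], [0, 0, 0], 1], [[0, 5.7, 27], [0, 0, 0], 1], [[0, 6, 28.5], [0, 0, 0], 1], [[0, 6, 28.5], [0, 0, 0], 1]]}}

```text
clock: 26.32
tool_pos: [0.542, 0.1312, 0.2268]
orientation: [-168.0, -0.1, -92.8]
force: [-0.3, -0.2, -3.7]
opening: 0.0066
gripper_force: 30.0
```

Call:
{"api": "move_arm", "payload": {"motion": [[[0, 0.2, 1], [0, 0, 0], 1], [[0, 0.4, 2], [0, 0, 0], 1], [[0, 0.6, 3], [0, 0, 0], 1], [[0, 0.8, 4], [0, 0, 0], 1], [[0, 0.8, 4], [0, 0, 0], 1]]}}

```text
clock: 26.73
tool_pos: [0.5424, 0.1314, 0.2234]
orientation: [-168.0, -0.0, -92.8]
force: [0.4, 0.7, -3.6]
opening: 0.0064
gripper_force: 30.0
```

Call:
{"api": "move_arm", "payload": {"motion": [[[0, 0.2, 1], [0, 0, 0], 1], [[0, 0.4, 2], [0, 0, 0], 1], [[0, 0.4, 2], [0, 0, 0], 1]]}}

```text
clock: 26.98
tool_pos: [0.5429, 0.1315, 0.222]
orientation: [-167.9, -0.0, -92.8]
force: [-1.1, -1.4, 4.0]
opening: 0.0064
gripper_force: 30.0
```

Call:
{"api": "move_arm", "payload": {"motion": [[[0, 0.2, 1], [0, 0, 0], 1], [[0, 0.2, 1], [0, 0, 0], 1]]}}

```text
clock: 27.15
tool_pos: [0.5431, 0.1316, 0.2214]
orientation: [-167.9, 0.0, -92.7]
force: [-1.6, -0.4, 6.5]
opening: 0.0066
gripper_force: 30.0
```

The bar is seated: contact at TCP z 0.222 m, against 0.223 expected. Ease off the pressure and open slowly.

Call:
{"api": "move_arm", "payload": {"motion": [[[0, -0.2, -1], [0, 0, 0], 1], [[0, -0.3, -1.5], [0, 0, 0], 1], [[0, -0.3, -1.5], [0, 0, 0], 0.9], [[0, -0.3, -1.5], [0, 0, 0], 0.88], [[0, -0.3, -1.5], [0, 0, 0], 0.86], [[0, -0.3, -1.5], [0, 0, 0], 0.83], [[0, -0.3, -1.5], [0, 0, 0], 0.8], [[0, -0.3, -1.5], [0, 0, 0], 0.75], [[0, -0.3, -1.5], [0, 0, 0], 0.7], [[0, -0.3, -1.5], [0, 0, 0], 0.65]]}}

```text
clock: 27.98
tool_pos: [0.5423, 0.1313, 0.2216]
orientation: [-168.0, -0.0, -92.8]
force: [0.4, -0.8, 0.1]
opening: 0.0279
gripper_force: 0.0
```

```bash
python3 - <<'E'
from h import *
o=ctrl.get_obs();print(o['opening'],o['gripper_force'],o['force'],o['clock'])
E
```

```text
0.027942079974824882 0.0 [ 0.4495886  -0.75034801  0.09483064] 27.9833
```

Call:
{"api": "move_arm", "payload": {"motion": [[[0, 0, -4], [0, 0, 0], 0.65], [[0, 0, -12], [0, 0, 0], 0.65], [[0, 0, -24], [0, 0, 0], 0.65], [[0, 0, -40], [0, 0, 0], 0.65], [[0, 0, -60], [0, 0, 0], 0.65], [[0, 0, -85], [0, 0, 0], 0.65], [[0, 0, -110], [0, 0, 0], 0.65], [[0, 0, -130], [0, 0, 0], 0.65], [[0, 0, -140], [0, 0, 0], 0.65], [[0, 0, -140], [0, 0, 0], 0.65]]}}

```text
clock: 28.82
tool_pos: [0.5137, 0.1332, 0.3619]
orientation: [-167.8, 0.1, -92.8]
force: [0.3, -0.1, 0.3]
opening: 0.0307
gripper_force: 0.0
```

```bash
python3 - <<'E'
from h import *
import pickle
a=snap('side');b=None
print(ctrl.get_obs()['tool_pos'],ctrl.get_obs()['clock'])
pickle.dump(a,open('s11.pkl','wb'))
E
```

```text
[0.51321967 0.1330545  0.35979419] 28.8667
```

Call:
{"api": "move_arm", "payload": {"motion": [[[0, 0, 0], [0, 0, 0], 0.65], [[0, 0, 0], [0, 0, 0], 0.65], [[0, 0, 0], [0, 0, 0], 0.65], [[0, 0, 0], [0, 0, 0], 0.65], [[0, 0, 0], [0, 0, 0], 0.65], [[0, 0, 0], [0, 0, 0], 0.65], [[0, 0, 0], [0, 0, 0], 0.65], [[0, 0, 0], [0, 0, 0], 0.65], [[0, 0, 0], [0, 0, 0], 0.65], [[0, 0, 0], [0, 0, 0], 0.65]]}}

```text
clock: 29.7
tool_pos: [0.5132, 0.1328, 0.3587]
orientation: [-168.0, -0.0, -92.8]
force: [1.1, -0.2, 0.0]
opening: 0.0304
gripper_force: 0.0
```

```bash
python3 - <<'E'
from h import *
import pickle
a=pickle.load(open('s11.pkl','rb'));b=snap('side');c=snap('side')
s0=pickle.load(open('s0.pkl','rb'))['side']
D=lambda p,q:np.abs(p['color'].astype(int)-q['color']).max(2)
for n,p,q in(('swing',a,b),('noise',b,c)):
    m=D(p,q)[140:300,240:360];print(n,(m>40).sum())
# expected lamp pixels when hanging: bar z .219, bottom z .036
for z in(.219,.161,.036):print(proj(b,[.543,.1065,z]).round())
m=((D(b,s0)>30)*255).astype(np.uint8);m[:130]=0
n,l,st,ce=cv2.connectedComponentsWithStats(m)
for i in np.argsort(-st[1:,4])[:8]+1:print(st[i],ce[i].round())
g=cv2.cvtColor(b['color'],6)
for v in range(160,276,4):print(v,' '.join('%3d'%x for x in g[v,266:346:3]))
E
```

```text
swing 38
noise 0
[302. 169.]
[303. 187.]
[304. 222.]
[  203   185   437   215 26179] [406. 333.]
[   0  235   76   86 2620] [ 23. 284.]
[   0  378   57   22 1049] [ 25. 390.]
[383 173  29  64 914] [399. 202.]
[103 278  55  59 884] [129. 297.]
[320 234  59  36 821] [348. 250.]
[289 189  32  28 506] [304. 202.]
[114 353  28  37 227] [130. 373.]
160 147 148 148 146 146 146 107 115 117 123 116 117 105 112 109 125 149 107 116 156 142 143 141 104 140 143 141
164 150 148 146 145 147 145 170 124 119 116 198  91  79  80  90 135 125 145 145 143 144 155 138 103 142 142 144
168 149 147 147 148 147 147 172 114 122 159 108 150 160  90 146  91  80  89 116 144 143 141 136 103 143 143 143
172 148 149 147 147 147 149 155 152 120  99 100 102 126 191 117  79  77  90  92  91  91 144 136 104 152 154 145
176 149 148 149 150 148 148 148 148  91 102  81  92  80  77 128 184  81  91  89  91  90  88 114 102 144 143 150
180 149 149 149 146 148 149 147 147  92 109  80  87  92  98  88  80 118  92  90  91  91  92 117 102 142 145 144
184 150 149 149 149 148 149 149 147 116 119 119 114 113  91  76  93 125  96  90  90
[... 1792 characters left out ...]
  90  89  87  88  89  89  89
252 153 155 152 154 154 152 151 150 153 152 151 151 151 152 151 133 149 152 149 114  90  89  91  90  88  90  89
256 153 153 154 152 153 154 151 152 152 152 154 149 152 152 152 149 151 151 150 150 150 149 149 112 113  89  89
260 154 156 152 152 152 152 152 152 151 151 152 151 151 152 151 150 151 148 151 151 150 150 147 147 148 149 148
264 156 154 153 153 154 152 154 154 153 151 151 150 151 151 152 150 151 149 150 151 150 149 150 147 150 147 150
268 153 157 154 153 153 153 154 152 152 153 153 150 152 152 151 150 151 152 150 151 151 151 150 148 149 147 149
272 154 155 154 155 152 155 153 152 153 152 152 153 151 152 149 151 151 152 153 150 149 148 151 150 150 143  51
```

Call:
{"api": "move_arm", "payload": {"motion": [[[0, 0, 0], [0, 0, 0], 0.65], [[0, 0, 0], [0, 0, 0], 0.65], [[0, 0, 0], [0, 0, 0], 0.65], [[0, 0, 0], [0, 0, 0], 0.65], [[0, 0, 0], [0, 0, 0], 0.65], [[0, 0, 0], [0, 0, 0], 0.65], [[0, 0, 0], [0, 0, 0], 0.65], [[0, 0, 0], [0, 0, 0], 0.65], [[0, 0, 0], [0, 0, 0], 0.65], [[0, 0, 0], [0, 0, 0], 0.65]]}}

```text
clock: 30.63
tool_pos: [0.5132, 0.1328, 0.3586]
orientation: [-168.0, -0.0, -92.8]
force: [-0.7, -0.4, 0.8]
opening: 0.0303
gripper_force: 0.0
```

Call:
{"api": "move_arm", "payload": {"motion": [[[0, 0, 0], [0, 0, 0], 0.65], [[0, 0, 0], [0, 0, 0], 0.65], [[0, 0, 0], [0, 0, 0], 0.65], [[0, 0, 0], [0, 0, 0], 0.65], [[0, 0, 0], [0, 0, 0], 0.65], [[0, 0, 0], [0, 0, 0], 0.65], [[0, 0, 0], [0, 0, 0], 0.65], [[0, 0, 0], [0, 0, 0], 0.65], [[0, 0, 0], [0, 0, 0], 0.65], [[0, 0, 0], [0, 0, 0], 0.65]]}}

```text
clock: 31.47
tool_pos: [0.5132, 0.1328, 0.3587]
orientation: [-168.0, -0.0, -92.8]
force: [0.2, 0.6, -0.6]
opening: 0.0308
gripper_force: 0.0
```

```bash
python3 - <<'E'
from h import *
import pickle
S=[snap('side') for _ in range(6)];t=snap('top')
for q in S[1:]:print((np.abs(S[0]['color'].astype(int)-q['color']).max(2)[140:300,240:360]>25).sum(),end=' ')
d=pickle.load(open('s0.pkl','rb'))
m=np.abs(t['color'].astype(int)-d['top']['color']).max(2)>40
for n,(u,v) in dict(viewer=(217,152),filter1=(231,194),filter2=(428,152),wrench=(434,193),biglens=(247,248),handle_old=(386,165)).items():print(n,m[v-12:v+12,u-12:u+12].sum())
# lever handle expected at level
H=np.array([.65414,-.14203,.092]);px=np.array([.9989,-.0471,0])
for r in(.18,.21,.23):
    u,v=proj(t,H-px*r+[0,0,.008]).round().astype(int);print('handle px',t['color'][v,u])
print(ctrl.get_obs()['clock'])
E
```

```text
0 0 0 0 0 viewer 0
filter1 266
filter2 99
wrench 2
biglens 383
handle_old 260
handle px [39 40 42]
handle px [38 39 39]
handle px [33 37 36]
31.8167
```

```bash
python3 -c "
from plant import ctrl
print(ctrl.close_job())"
```

```text
the job is handed in; nothing more can be done
None
```

The lens stands upright in the press nest with the lever held down by its catch, and the curing lantern hangs still on the stand's hook; I handed the job in at about 32 s and the judge gave no verdict. The last pictures show the viewer and wrench unmoved; the filter areas changed in the last picture, probably from the arm and shadows, and the arm never went near either filter.

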